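Shut the row of tube lids on the dry-block heater and swing the hold-down bar over them

TASK

Get the dry-block heater ready: run a fingertip along the row of five tubes from one end to the other, missing none out, and press each lid flat shut in turn with a light touch. Then gently push the hold-down bar round by its knob until it lies home in the keeper, over all the lids. Only press and push with the fingertips: do not pinch the knob or lift any tube out of the block, and leave the things standing round it alone.

Things in the scene. Friction and masses are not known exactly. Their poses are not given: they have to be found in the camera images.
- heater: White dry-block heater, fixed: housing 140 mm deep, 236 wide, 66 high, aluminium block on top (60 x 132 mm, top at z = 80 mm) with one row of five tubes. Origin on the worktop under the row's middle; x away from its control panel, y along the row to the left, z up. Tube centres at x = 0, y = +52, +26, 0, -26, -52 mm (tube_1 to tube_5). Steel keeper at x = +10, y = -86 mm, 105 mm high.
- holddown (a joint): Level steel hold-down bar, 13 mm wide, 5 thick, underside at z = 99 mm (2.5 mm over shut lids), turning about the post at the row's left end. 0 = shut: over all the lids, end in the keeper (hard stop). Grows as it swings out level towards the panel side (-x), to 1.6 rad; starts at 1.2 to 1.4. Light friction (under 1 N at the knob), stays where left. It cannot pass over raised lids.
- pivot (a point): The bar's turning axis (upright), at the bar's underside: x = 0, y = +88, z = 99 mm in the heater's frame.
- knob (a point): Middle of the black upright knob on the bar's free end, 158 mm from the axis: 17 mm across, its wide part from z = 113 to 132 mm, top at z = 135 mm (bar's top at z = 104 mm). Push it sideways.
- tube_1: Clear plastic 5 ml tube 1 of the row (1 at the left, by the pivot post), 16 mm across, standing loose in its bore, 0.7 mm play. Origin at the middle of its bottom (z = 40 mm), z up; its hinge lies 11.5 mm from its axis on the +x side, the lip of the lid on the -x side. Rim 52.5 mm above the origin; the lid's top, when shut, 56.3 mm above it (z = 96.5 mm).
- tube_1_lid (a joint): White press lid of tube 1, 18 mm across and 3.5 mm thick, with a 5 mm rounded lip, hinged at the back. 0 = shut flat; grows as the lip rises; starts ajar, 0.3 to 0.6 rad. The stiff hinge yields to 1 to 3 N and stays where it is left.
- lip_1 (a point): Top of the front lip of lid 1, 22.5 mm from its hinge.
- tube_2: Clear plastic 5 ml tube 2 of the row (1 at the left, by the pivot post), 16 mm across, standing loose in its bore, 0.7 mm play. Origin at the middle of its bottom (z = 40 mm), z up; its hinge lies 11.5 mm from its axis on the +x side, the lip of the lid on the -x side. Rim 52.5 mm above the origin; the lid's top, when shut, 56.3 mm above it (z = 96.5 mm).
- tube_2_lid (a joint): White press lid of tube 2, 18 mm across and 3.5 mm thick, with a 5 mm rounded lip, hinged at the back. 0 = shut flat; grows as the lip rises; starts ajar, 0.3 to 0.6 rad. The stiff hinge yields to 1 to 3 N and stays where it is left.
- lip_2 (a point): Top of the front lip of lid 2, 22.5 mm from its hinge.
- tube_3: Clear plastic 5 ml tube 3 of the row (1 at the left, by the pivot post), 16 mm across, standing loose in its bore, 0.7 mm play. Origin at the middle of its bottom (z = 40 mm), z up; its hinge lies 11.5 mm from its axis on the +x side, the lip of the lid on the -x side. Rim 52.5 mm above the origin; the lid's top, when shut, 56.3 mm above it (z = 96.5 mm).
- tube_3_lid (a joint): White press lid of tube 3, 18 mm across and 3.5 mm thick, with a 5 mm rounded lip, hinged at the back. 0 = shut flat; grows as the lip rises; starts ajar, 0.3 to 0.6 rad. The stiff hinge yields to 1 to 3 N and stays where it is left.
- lip_3 (a point): Top of the front lip of lid 3, 22.5 mm from its hinge.
- tube_4: Clear plastic 5 ml tube 4 of the row (1 at the left, by the pivot post), 16 mm across, standing loose in its bore, 0.7 mm play. Origin at the middle of its bottom (z = 40 mm), z up; its hinge lies 11.5 mm from its axis on the +x side, the lip of the lid on the -x side. Rim 52.5 mm above the origin; the lid's top, when shut, 56.3 mm above it (z = 96.5 mm).
- tube_4_lid (a joint): White press lid of tube 4, 18 mm across and 3.5 mm thick, with a 5 mm rounded lip, hinged at the back. 0 = shut flat; grows as the lip rises; starts ajar, 0.3 to 0.6 rad. The stiff hinge yields to 1 to 3 N and stays where it is left.
- lip_4 (a point): Top of the front lip of lid 4, 22.5 mm from its hinge.
- tube_5: Clear plastic 5 ml tube 5 of the row (1 at the left, by the pivot post), 16 mm across, standing loose in its bore, 0.7 mm play. Origin at the middle of its bottom (z = 40 mm), z up; its hinge lies 11.5 mm from its axis on the +x side, the lip of the lid on the -x side. Rim 52.5 mm above the origin; the lid's top, when shut, 56.3 mm above it (z = 96.5 mm).
- tube_5_lid (a joint): White press lid of tube 5, 18 mm across and 3.5 mm thick, with a 5 mm rounded lip, hinged at the back. 0 = shut flat; grows as the lip rises; starts ajar, 0.3 to 0.6 rad. The stiff hinge yields to 1 to 3 N and stays where it is left.
- lip_5 (a point): Top of the front lip of lid 5, 22.5 mm from its hinge.
- jar: Bystander, loose: white lidded jar, 46 mm across, 45 mm high, beside the heater's right end. Origin under its middle.
- beaker_b: Bystander, loose: clear plastic beaker, 54 mm across, 70 mm high, left of the heater. Origin under its middle.
- flask: Bystander, loose: clear bottle-necked flask, 62 mm across, 110 mm high, right of the heater. Origin under its middle.
- marker: Bystander, loose: black marker pen, 129 mm long, 17 mm thick, lying right of and before the heater. Origin under its middle.

How it is judged:
By the outcome, as a careful person would: the job done as asked, in the order asked, and still so for the second after the job is handed in, with the robot touching nothing.
It also fails if it takes over 64 s, if anything falls off the work surface, if the arm or the gripper's body presses on something with over 40 N, if the wrist force passes 120 N, or if a joint passes its speed limit or range.

ROBOT

A 7-joint arm with a two-finger parallel gripper is mounted at the origin on a cart in front of the work surface, level with it; the furniture and walls round the work are solid. World frame = base frame: x ahead of the robot, y to its left, z up, the work surface at z = 0. Lengths are in m, angles in rad, forces in N, time in s.
With the tool pointing down it reaches from about 0.4 to 0.9 m from the base axis. Payload 5.5 kg.
Tool frame: the origin (TCP) lies midway between the tips of the shut fingers; the grasp point (between the pads) lies 19 mm behind it; z points along the fingers, y is the line along which they close (so a half turn about z gives the same grasp; the last joint's range is limited). The gripper opens to 85 mm and grips with 20 to 120 N. Pads are 22 mm wide; open, the fingers measure 114 mm over their backs; the gripper's body (76 mm by 85 mm) begins 54 mm behind the grasp point. The pads swing forward as they close: fully open they stand 13 mm farther back than shut.
Start: joints at [-1.071, 0.501, -0.427, 1.55, 0.221, 1.138, -0.21], TCP at [0.152, 0.632, 0.231] pointing down, gripper open.
Joint ranges: [-2.88, 2.88], [-0.31, 2.03], [-1.54, 1.56], [0.2, 2.42], [-1.41, 4.55], [0.19, 2.02], [-2.57, 2.57]. Speed limits (rad/s): [2.57, 2.57, 3.14, 3.14, 3.14, 3.14, 3.14].

INTERFACE

Orientations are given as [roll, pitch, yaw] about the fixed x, y, z axes, in that order (R = Rz(yaw) Ry(pitch) Rx(roll)).
In Python, from cell import * gives the robot as it stands.
- The arm moves only by the shell command python3 -m jog 'ROWS'. ROWS is a JSON list of rows, 1 to 8 of them, each of 7 numbers: a rotation vector rx, ry, rz in rad, then dx, dy, dz in m, then the finger opening in m; each row shifts and turns the commanded pose from where the row before left it, along the tool's axes as they then stand; what a row does not reach is not made up. A row lasts 1/10 s, in which the tool goes at most 0.05 m and 0.15 rad, less where a joint would pass 70% of its speed; a pose out of reach is approached as far as the arm can. The fingers move at their own pace and stop on an object; the grip force is fixed at half the most. Time passes only in rows, so rows that do not move let the fingers close. It prints the time, the measured TCP pose, the force, the opening and the grip force at its end.
- sense(): the state, without advancing time (a new reading comes with each control period).
- grab_frame(name): name is "scene" or "top" or "wrist"; returns a dict with "color" (420x560x3 uint8, red, green, blue), "z_map" (420x560 float32, m along the optical axis (not along the pixel's ray), 0 where there is no reading), "K" (3x3 intrinsics, pixels), "rvec" (rotation vector, rad) and "tvec" (3), from world to camera coordinates, as OpenCV has them; the wrist camera has in their place "tool_from_camera" (4x4, takes a point from camera to tool coordinates, whose origin is the TCP and whose axes are the flange's). Camera axes: x right, y down, z forward; pixel columns grow to the right and rows downward; lengths in m; the calibration is good to about 2 mm. A picture is of the moment at which its call begins: read the wrist's pose just before it.
- job_done(): hands the job in; it is judged then, once.
The state is a dict: "clock": time; "qpos": joint angles; "qvel": joint speeds; "effort": joint torques, N m; "eef_pos": TCP position; "tcp_rot": TCP orientation; "contact_force": force on the tool from outside, world axes, zero at the start; "ft_torque": the same for the moment, N m; "finger_gap": finger opening in m; "grasp_force": force on a finger pad.
Only numpy, scipy, OpenCV 4.12 (cv2) and the standard library are available. Lean on these libraries where they do the work, as an engineer would, in place of code of your own. Each camera call takes 0.05 s, during which the arm holds its last target. There are 200 camera calls.

## Working session

There is one attempt and no reset: what is moved stays moved. The work goes in short steps, Python scripts to look and compute and a shell command to move; the robot and the scene stay as the last step left them, time stands still between calls to the robot, and variables do not carry over. Pictures are saved under pics/ and viewed, at most 10 in all, crops included, and the job is handed in when it is done.

```bash
ls; mkdir -p pics
python3 - <<'E'
from cell import *
import cv2,numpy as np
s=sense();print(s)
for n in("scene","top"):
    f=grab_frame(n);np.savez(f"{n}.npz",**f)
    cv2.imwrite(f"pics/{n}0.png",f["color"][:,:,::-1]);print(n,f["K"],f["rvec"],f["tvec"])
E
```

```text
pics
{'clock': 0.0, 'qpos': array([-1.07080668,  0.50184912, -0.42677275,  1.55146818,  0.22082632,
        1.13829024, -0.2102998 ]), 'qvel': array([ 0.00018401, -0.00185176, -0.00025272,  0.0011698 , -0.00125121,
        0.00191668,  0.00033699]), 'effort': array([ 4.65716275e-04, -5.69514263e+01, -5.81592724e+00, -2.80941814e+01,
        1.07174035e-02,  1.19389227e-02, -1.64942438e-06]), 'eef_pos': array([0.15237635, 0.63116795, 0.23024936]), 'tcp_rot': array([-3.13963879e+00, -3.45022784e-05,  2.90485651e+00]), 'contact_force': array([-0.30561458,  0.42887312,  0.21896267]), 'ft_torque': array([ 0.00070247,  0.01195099, -0.02569144]), 'grasp_force': 0.0, 'finger_gap': 0.08529461383645917}
scene [[400.65675069   0.         280.62759112]
 [  0.         400.65675069 202.62824971]
 [  0.           0.           1.        ]] [ 0.72924806 -2.61059535  1.110668  ] [0.4261907  0.32164778 0.6685822 ]
top [[381.16971057   0.         279.99020018]
 [  0.         381.16971057 210.66571975]
 [  0.           0.           1.        ]] [ 2.1546776  -2.21532     0.11037655] [-0.07006106  0.55059252  0.89053346]
```

View pics/scene0.png

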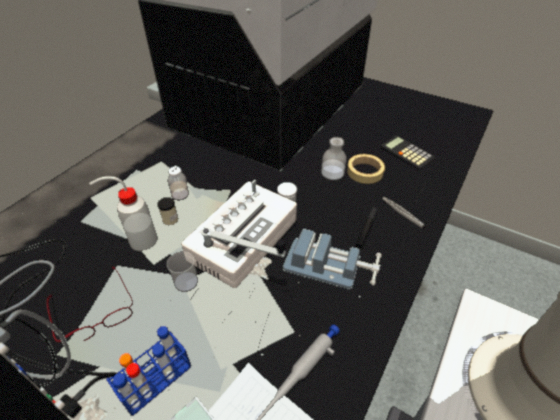

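View pics/top0.png

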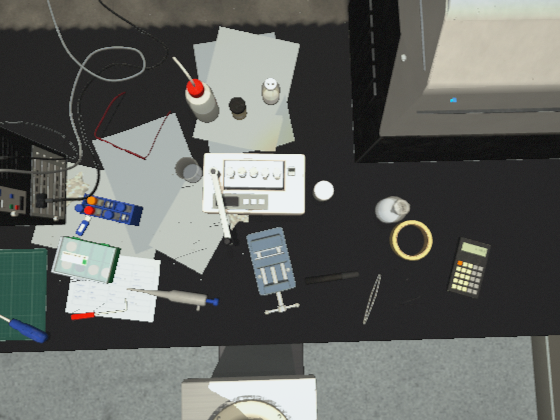

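```bash
cat > h.py <<'E'
import numpy as np,cv2
def load(n): return dict(np.load(f"{n}.npz"))
def w2c(f): return cv2.Rodrigues(f["rvec"])[0],f["tvec"].reshape(3)
def ray(f,uv,z):
    R,t=w2c(f);d=R.T@np.linalg.inv(f["K"])@np.array([*uv,1.]);c=-R.T@t
    return c+d*(z-c[2])/d[2]
def cloud(f):
    R,t=w2c(f);h,w=f["z_map"].shape;v,u=np.mgrid[:h,:w]
    p=np.stack([u,v,np.ones_like(u)],-1)@np.linalg.inv(f["K"]).T*f["z_map"][...,None]
    return (p-t)@R
def proj(f,P): return cv2.projectPoints(np.array(P,float).reshape(-1,3),f["rvec"],f["tvec"],f["K"],None)[0].reshape(-1,2)
E
python3 - <<'E'
from h import *
f=load("top");P=cloud(f)
c=f["color"][135:260,190:320];cv2.imwrite("pics/top1.png",cv2.resize(c[:,:,::-1],None,fx=6,fy=4.8 if 0 else 4.8,interpolation=cv2.INTER_CUBIC) if 0 else cv2.resize(c[:,:,::-1],(624,600),interpolation=cv2.INTER_CUBIC))
g=load("scene");c=g["color"][165:290,170:310];cv2.imwrite("pics/sc1.png",cv2.resize(c[:,:,::-1],(672,600),interpolation=cv2.INTER_CUBIC))
# housing top by depth z~.066
m=((P[...,2]>.056)&(P[...,2]<.088)).astype(np.uint8);m[:,:195]=0;m[:,315:]=0;m[:140]=0;m[220:]=0
cs=max(cv2.findContours(m,0,2)[0],key=cv2.contourArea);pts=cs[:,0]
W=np.array([ray(f,p,.066)[:2] for p in pts]);r=cv2.minAreaRect((W*1000).astype(np.float32));print("rect mm",r,cv2.boxPoints(r))
q=P[P[...,2]>.12];
hi=((P[...,2]>.115)&(P[...,2]<.15));ys,xs=np.nonzero(hi[140:260,195:320]);print("high",[(x+195,y+140,*P[y+140,x+195].round(3)) for x,y in zip(xs,ys)][::4])
print("robot: max z",P[...,2][160:300,200:320].max())
for n,b in dict(vise=(225,310,248,295)).items():
    s=P[b[0]:b[1],b[2]:b[3]];k=s[...,2]>.02;print(n,s[k].min(0),s[k].max(0))
E
```

```text
rect mm ((611.3529663085938, -24.797218322753906), (234.28306579589844, 139.45724487304688), 87.60394287109375) [[ 536.78796 -138.9212 ]
 [ 676.1233  -144.75146]
 [ 685.91797   89.32677]
 [ 546.58264   95.15703]]
high [(np.int64(225), np.int64(237), np.float64(0.487), np.float64(0.034), np.float64(0.131)), (np.int64(224), np.int64(238), np.float64(0.485), np.float64(0.035), np.float64(0.137)), (np.int64(228), np.int64(238), np.float64(0.485), np.float64(0.027), np.float64(0.134)), (np.int64(225), np.int64(239), np.float64(0.483), np.float64(0.033), np.float64(0.135)), (np.int64(229), np.int64(239), np.float64(0.483), np.float64(0.025), np.float64(0.131)), (np.int64(225), np.int64(240), np.float64(0.481), np.float64(0.033), np.float64(0.133)), (np.int64(229), np.int64(240), np.float64(0.48), np.float64(0.025), np.float64(0.135)), (np.int64(225), np.int64(241), np.float64(0.479), np.float64(0.033), np.float64(0.133)), (np.int64(229), np.int64(241), np.float64(0.478), np.float64(0.025), np.float64(0.133)), (np.int64(225), np.int64(242), np.float64(0.476), np.float64(0.033), np.float64(0.134)), (np.int64(229), np.int64(242), np.float64(0.476), np.float64(0.025), np.float64(0.133)), (np.int64(225), np.int64(243), np.float64(0.474), np.float64(0.033), np.float64(0.135)), (np.int64(229), np.int64(243), np.float64(0.474), np.float64(0.025), np.float64(0.132)), (np.int64(226), np.int64(244), np.float64(0.472), np.float64(0.031), np.float64(0.133))]
robot: max z 0.9352313324274956
vise [ 0.31846827 -0.11144911  0.02008658] [ 0.49298419 -0.01367023  0.93523133]
```

View pics/top1.png

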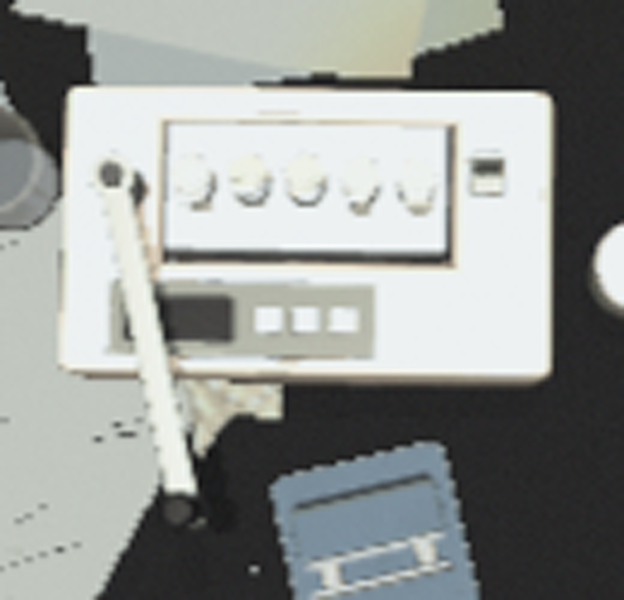

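View pics/sc1.png

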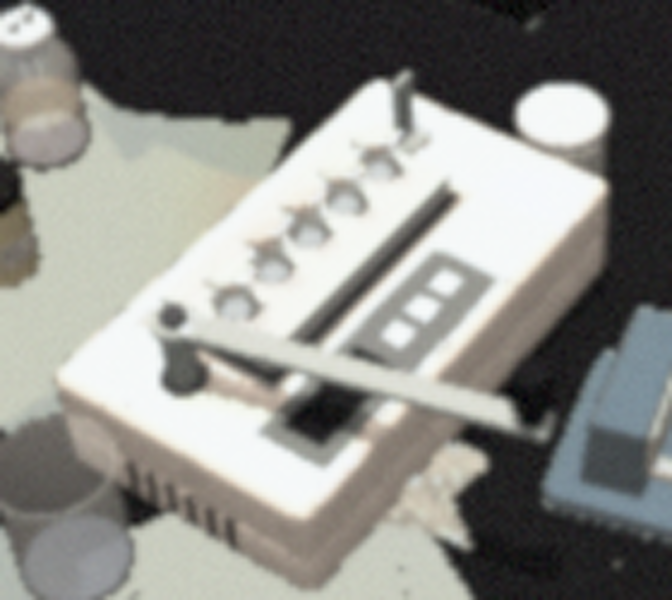

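Run:
```python
from h import *
f=load("top");P=cloud(f);g=load("scene")
T=lambda x,y:(190+(x+.5)/4.8-.5,135+(y+.5)/4.8-.5)
S=lambda x,y:(170+(x+.5)/4.8-.5,165+(y+.5)/4.8-.5)
print("post top",ray(f,T(112,172),.108),ray(g,S(174,315),.108))
u,v=np.round(T(112,172)).astype(int);print(P[v-1:v+2,u-1:u+2,2].round(3))
print("knob",ray(f,T(180,508),.135))
print("keeper",ray(f,T(488,163),.105),ray(g,S(402,77),.105))
print("block corners z.08 (inner)",[ray(f,T(*p),.08)[:2].round(4) for p in [(168,124),(448,128),(446,252),(166,250)]])
print("lips",[ray(f,T(*p),.1)[:2].round(4) for p in [(203,205),(252,202),(306,202),(361,212),(418,212)]])
hp=P[150:200,225:290];k=hp[...,2]>.09;
print("lid pts")
for y0 in range(-90,50,6):
    s=hp[k&(hp[...,1]*1000>=y0)&(hp[...,1]*1000<y0+6)]
    if len(s):print(y0,len(s),(s[:,0].min()*1e3).round(),(s[:,0].max()*1e3).round(),(s[:,2].max()*1e3).round())
```

```text
post top [0.63376111 0.06057854 0.108     ] [0.63253817 0.06355797 0.108     ]
[[0.106 0.105 0.109]
 [0.108 0.109 0.107]
 [0.108 0.107 0.105]]
knob [0.47956943 0.02878592 0.135     ]
keeper [ 0.63413177 -0.1114982   0.105     ] [ 0.63831978 -0.11211992  0.105     ]
block corners z.08 (inner) [array([0.6616, 0.0382]), array([ 0.6564, -0.0943]), array([ 0.597 , -0.0916]), array([0.6014, 0.0401])]
lips [array([0.6189, 0.0202]), array([ 0.6197, -0.0023]), array([ 0.619 , -0.0272]), array([ 0.6137, -0.0524]), array([ 0.613 , -0.0787])]
lid pts
-90 6 623.0 633.0 101.0
-84 21 616.0 641.0 105.0
-78 31 616.0 641.0 107.0
-72 20 471.0 635.0 935.0
-66 1 633.0 633.0 100.0
-60 20 621.0 641.0 103.0
-54 31 617.0 641.0 105.0
-48 16 619.0 636.0 106.0
-36 13 624.0 639.0 104.0
-30 29 621.0 642.0 111.0
-24 21 621.0 639.0 109.0
-18 3 626.0 634.0 101.0
-12 5 629.0 637.0 103.0
-6 26 623.0 643.0 110.0
0 20 623.0 642.0 110.0
6 9 630.0 640.0 104.0
12 1 633.0 633.0 100.0
18 21 621.0 640.0 105.0
24 27 621.0 644.0 105.0
30 18 621.0 640.0 106.0
```

Run:
```python
from h import *
P=np.concatenate([cloud(load("top")).reshape(-1,3),cloud(load("scene")).reshape(-1,3)])
P=P[(P[:,2]<.7)]
print("rows x, cols y from .7 down to -.2 step .1; max z cm")
for x in np.arange(.1,.9,.1):
    print(round(x,1),[int(100*max([-1e-2,*P[(P[:,0]>=x)&(P[:,0]<x+.1)&(P[:,1]<=y)&(P[:,1]>y-.1),2]])) for y in np.arange(.8,-.21,-.1)])
# target in the tool axes
O=np.array([.629,-.0265]);a=-.04;R=np.array([[np.cos(a),-np.sin(a)],[np.sin(a),np.cos(a)]])
t=O+R@[-.006,.052];yaw=2.905
d=np.array([*t,.140])-[.1524,.6312,.2302]
print(t,d,"tool",d[0]*np.cos(yaw)+d[1]*np.sin(yaw),d[0]*np.sin(yaw)-d[1]*np.cos(yaw),-d[2])
```

```text
rows x, cols y from .7 down to -.2 step .1; max z cm
0.1 [-1, -1, -1, -1, -1, -1, 0, 1, 1, 0, -1]
0.2 [-1, -1, 3, 69, 0, 0, 0, 0, 0, 0, 1]
0.3 [-1, -1, 2, 1, 4, 2, 3, 2, 4, 4, 2]
0.4 [-1, -1, 0, 4, 4, 1, 0, 13, 6, 1, 1]
0.5 [-1, -1, 10, 34, 13, 10, 0, 10, 8, 7, 4]
0.6 [-1, -1, -1, 30, 29, 4, 7, 11, 11, 10, 53]
0.7 [-1, 0, 0, 23, 4, 4, 15, 15, 6, 3, 55]
0.8 [-1, 0, 0, 1, 3, 1, 19, 19, 9, 0, 43]
[0.62508424 0.02569834] [ 0.47268424 -0.60550166 -0.0902    ] tool -0.6014408177602337 -0.47784055535197456 0.09019999999999997
```

```bash
python3 -m jog '[[0,0,0,-0.02,-0.024,0,0],[0,0,0,-0.03,-0.035,0,0],[0,0,0,-0.03,-0.035,0,0],[0,0,0,-0.03,-0.035,0,0],[0,0,0,-0.03,-0.035,0,0],[0,0,0,-0.03,-0.035,0,0],[0,0,0,-0.03,-0.035,0,0],[0,0,0,-0.03,-0.035,0,0]]'
```

```text
clock: 0.9
eef_pos: [0.3134, 0.3144, 0.2312]
tcp_rot: [-3.141, 0.0, 2.905]
contact_force: [0.8, -0.2, 0.1]
finger_gap: 0.0002
grasp_force: 0.0
```

```bash
python3 -m jog '[[0,0,-0.0985,0,0,0,0],[0,0,-0.098,0,0,0,0],[0,0,0,-0.033,-0.028,0,0],[0,0,0,-0.035,-0.03,0,0],[0,0,0,-0.035,-0.03,0,0],[0,0,0,-0.035,-0.03,0,0],[0,0,0,-0.035,-0.03,0,0],[0,0,0,-0.035,-0.03,0,0]]'; python3 -m jog '[[0,0,0,-0.035,-0.03,0.01,0],[0,0,0,-0.035,-0.03,0.015,0],[0,0,0,-0.03,-0.025,0.015,0],[0,0,0,-0.015,-0.013,0.015,0],[0,0,0,0,0,0.015,0],[0,0,0,0,0,0,0]]'
```

```text
clock: 1.7
eef_pos: [0.5145, 0.1287, 0.2311]
tcp_rot: [-3.141, -0.0, 3.101]
contact_force: [1.2, 0.4, -0.1]
finger_gap: -0.0003
grasp_force: 0.0
clock: 2.3
eef_pos: [0.622, 0.0278, 0.158]
tcp_rot: [-3.141, -0.006, 3.101]
contact_force: [-0.6, -0.1, -0.4]
finger_gap: -0.0002
grasp_force: 0.0
```

Run:
```python
from cell import *
import cv2,numpy as np
s=sense();f=grab_frame("wrist")
T=f["tool_from_camera"];print(T.round(3))
a,b,c=s["tcp_rot"];from scipy.spatial.transform import Rotation as Ro
R=Ro.from_euler("xyz",[a,b,c]).as_matrix()
W=np.eye(4);W[:3,:3]=R;W[:3,3]=s["eef_pos"];C=np.linalg.inv(W@T)
im=np.ascontiguousarray(f["color"][:,:,::-1]);O=np.array([.629,-.0265]);al=-.04
H=np.array([[np.cos(al),-np.sin(al)],[np.sin(al),np.cos(al)]])
def pr(x,y,z):
    p=C@[*(O+H@[x,y]),z,1];q=f["K"]@p[:3];return q[:2]/q[2]
for y in(.052,.026,0,-.026,-.052):
    for x in(0,.0115):
        cv2.circle(im,tuple(int(v) for v in pr(x,y,.094)),3,(0,0,255),1)
for x,y,z,in((.03,.066,.08),(.03,-.066,.08),(-.03,-.066,.08),(-.03,.066,.08),(0,.088,.108),(.01,-.086,.105)):
    cv2.circle(im,tuple(int(v) for v in pr(x,y,z)),3,(255,0,0),1)
cv2.imwrite("pics/w0.png",im)
```

```text
[[-0.    -0.962 -0.272  0.069]
 [ 1.    -0.     0.    -0.   ]
 [-0.    -0.272  0.962 -0.143]
 [ 0.     0.     0.     1.   ]]
```

View pics/w0.png

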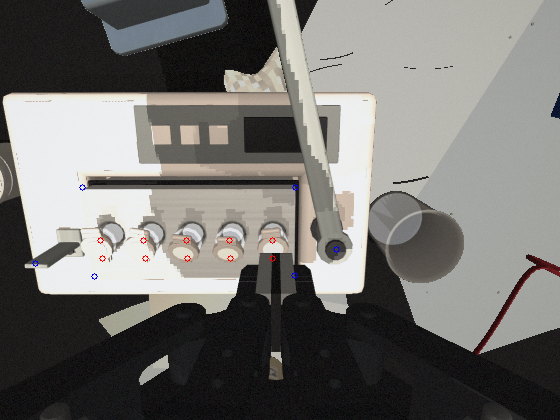

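```bash
python3 -m jog '[[0,0,0,-0.001,-0.002,0.015,0],[0,0,0,-0.001,0,0.015,0],[0,0,0,0,0,0.01,0],[0,0,0,0,0,0,0]]'; python3 -m jog '[[0,0,0,0,0,0.003,0],[0,0,0,0,0,0.003,0],[0,0,0,0,0,0.003,0],[0,0,0,0,0,0.003,0]]';python3 -m jog '[[0,0,0,0,0,0.002,0],[0,0,0,0,0,0.002,0],[0,0,0,0,0,0.002,0],[0,0,0,0,0,0,0]]'
```

```text
clock: 2.75
eef_pos: [0.6247, 0.0259, 0.1191]
tcp_rot: [-3.141, -0.004, 3.102]
contact_force: [-0.3, 0.2, -0.2]
finger_gap: -0.0001
grasp_force: 0.0
clock: 3.15
eef_pos: [0.6267, 0.0256, 0.1094]
tcp_rot: [3.142, 0.001, 3.101]
contact_force: [0.2, -0.0, -0.3]
finger_gap: -0.0
grasp_force: 0.0
clock: 3.55
eef_pos: [0.6263, 0.0255, 0.1031]
tcp_rot: [-3.142, -0.0, 3.101]
contact_force: [1.2, 0.0, -0.5]
finger_gap: 0.0
grasp_force: 0.0
```

```bash
python3 -m jog '[[0,0,0,0,0,0.002,0],[0,0,0,0,0,0,0]]'; python3 -m jog '[[0,0,0,0,0,0.002,0],[0,0,0,0,0,0,0]]';python3 -m jog '[[0,0,0,0,0,0.001,0],[0,0,0,0,0,0,0]]'
```

```text
clock: 3.75
eef_pos: [0.6264, 0.0256, 0.1011]
tcp_rot: [3.142, -0.0, 3.101]
contact_force: [-0.3, 0.7, 0.9]
finger_gap: 0.0003
grasp_force: 0.1
clock: 3.95
eef_pos: [0.6263, 0.0255, 0.099]
tcp_rot: [-3.142, -0.0, 3.101]
contact_force: [0.8, -0.6, 0.4]
finger_gap: -0.0001
grasp_force: 0.2
clock: 4.15
eef_pos: [0.6263, 0.0256, 0.0981]
tcp_rot: [3.142, -0.0, 3.101]
contact_force: [-1.2, 1.0, 1.3]
finger_gap: 0.0002
grasp_force: 0.2
```

```bash
for i in 1 ; do python3 -m jog '[[0,0,0,0,0,0.001,0],[0,0,0,0,0,0,0]]'; python3 -m jog '[[0,0,0,0,0,0.001,0],[0,0,0,0,0,0,0]]';  done
```

```text
clock: 4.35
eef_pos: [0.6264, 0.0256, 0.0972]
tcp_rot: [3.142, -0.0, 3.101]
contact_force: [-0.3, 0.3, -0.1]
finger_gap: -0.0002
grasp_force: 0.3
clock: 4.55
eef_pos: [0.6267, 0.0256, 0.0966]
tcp_rot: [3.142, 0.0, 3.101]
contact_force: [-1.0, -0.3, 2.7]
finger_gap: -0.0006
grasp_force: 1.4
```

```bash
python3 -m jog '[[0,0,0,0,0,0.0005,0],[0,0,0,0,0,0,0],[0,0,0,0,0,0,0]]'
```

```text
clock: 4.85
eef_pos: [0.6267, 0.0256, 0.0965]
tcp_rot: [3.142, 0.001, 3.101]
contact_force: [-2.0, -0.1, 6.8]
finger_gap: 0.0001
grasp_force: 3.1
```

```bash
python3 -m jog '[[0,0,0,0,0,-0.01,0],[0,0,0,0,0,-0.012,0],[0,0,0,0,-0.013,0,0],[0,0,0,0,-0.013,0,0],[0,0,0,0,0,0,0],[0,0,0,0,0,0.005,0],[0,0,0,0,0,0.003,0],[0,0,0,0,0,0.003,0]]';python3 -m jog '[[0,0,0,0,0,0.002,0],[0,0,0,0,0,0.002,0],[0,0,0,0,0,0.002,0],[0,0,0,0,0,0.002,0],[0,0,0,0,0,0.001,0],[0,0,0,0,0,0.001,0],[0,0,0,0,0,0.0005,0],[0,0,0,0,0,0,0]]';python3 -m jog '[[0,0,0,0,0,0.0003,0],[0,0,0,0,0,0,0]]'
```

```text
clock: 5.65
eef_pos: [0.6247, 0.0002, 0.106]
tcp_rot: [3.141, -0.002, 3.102]
contact_force: [-2.3, 0.0, 2.2]
finger_gap: -0.0002
grasp_force: 0.9
clock: 6.45
eef_pos: [0.6255, -0.0004, 0.0966]
tcp_rot: [3.142, 0.0, 3.101]
contact_force: [-1.8, -0.9, 3.0]
finger_gap: -0.0003
grasp_force: 1.7
clock: 6.65
eef_pos: [0.6255, -0.0004, 0.0965]
tcp_rot: [3.142, 0.0, 3.101]
contact_force: [-2.5, 0.3, 5.8]
finger_gap: 0.0001
grasp_force: 2.8
```

```bash
python3 -m jog '[[0,0,0,0,0,-0.01,0],[0,0,0,0,0,-0.012,0],[0,0,0,0,-0.013,0,0],[0,0,0,0,-0.013,0,0],[0,0,0,0,0,0,0],[0,0,0,0,0,0.005,0],[0,0,0,0,0,0.003,0],[0,0,0,0,0,0.003,0]]';python3 -m jog '[[0,0,0,0,0,0.002,0],[0,0,0,0,0,0.002,0],[0,0,0,0,0,0.002,0],[0,0,0,0,0,0.002,0],[0,0,0,0,0,0.001,0],[0,0,0,0,0,0.001,0],[0,0,0,0,0,0.0008,0],[0,0,0,0,0,0,0]]'
```

```text
clock: 7.45
eef_pos: [0.6239, -0.0257, 0.1062]
tcp_rot: [3.141, -0.001, 3.102]
contact_force: [-2.3, -0.2, 1.9]
finger_gap: 0.0004
grasp_force: 0.9
clock: 8.25
eef_pos: [0.6245, -0.0264, 0.0966]
tcp_rot: [3.142, 0.0, 3.101]
contact_force: [-1.3, 0.7, 3.7]
finger_gap: -0.0002
grasp_force: 1.7
```

```bash
python3 -m jog '[[0,0,0,0,0,-0.01,0],[0,0,0,0,0,-0.012,0],[0,0,0,0,-0.013,0,0],[0,0,0,0,-0.013,0,0],[0,0,0,0,0,0,0],[0,0,0,0,0,0.005,0],[0,0,0,0,0,0.003,0],[0,0,0,0,0,0.003,0]]';python3 -m jog '[[0,0,0,0,0,0.002,0],[0,0,0,0,0,0.002,0],[0,0,0,0,0,0.002,0],[0,0,0,0,0,0.002,0],[0,0,0,0,0,0.001,0],[0,0,0,0,0,0.001,0],[0,0,0,0,0,0.0008,0],[0,0,0,0,0,0,0]]'
```

```text
clock: 9.05
eef_pos: [0.6229, -0.0516, 0.1063]
tcp_rot: [3.141, -0.001, 3.102]
contact_force: [-0.2, 0.2, 0.7]
finger_gap: 0.0
grasp_force: 0.0
clock: 9.85
eef_pos: [0.6234, -0.0524, 0.0966]
tcp_rot: [3.142, 0.0, 3.101]
contact_force: [-1.5, 0.2, 2.2]
finger_gap: 0.0001
grasp_force: 1.2
```

```bash
python3 -m jog '[[0,0,0,0,0,0.0004,0],[0,0,0,0,0,0,0]]'; python3 -m jog '[[0,0,0,0,0,-0.01,0],[0,0,0,0,0,-0.012,0],[0,0,0,0,-0.013,0,0],[0,0,0,0,-0.013,0,0],[0,0,0,0,0,0,0],[0,0,0,0,0,0.005,0],[0,0,0,0,0,0.003,0],[0,0,0,0,0,0.003,0]]';python3 -m jog '[[0,0,0,0,0,0.002,0],[0,0,0,0,0,0.002,0],[0,0,0,0,0,0.002,0],[0,0,0,0,0,0.002,0],[0,0,0,0,0,0.001,0],[0,0,0,0,0,0.001,0],[0,0,0,0,0,0.001,0],[0,0,0,0,0,0,0]]'
```

```text
clock: 10.05
eef_pos: [0.6234, -0.0523, 0.0965]
tcp_rot: [3.142, 0.0, 3.101]
contact_force: [-2.5, 0.6, 5.8]
finger_gap: 0.0001
grasp_force: 2.6
clock: 10.85
eef_pos: [0.6219, -0.0776, 0.1061]
tcp_rot: [3.141, -0.001, 3.102]
contact_force: [-0.3, -0.3, 0.3]
finger_gap: -0.0005
grasp_force: 0.0
clock: 11.65
eef_pos: [0.6223, -0.0783, 0.0966]
tcp_rot: [3.142, 0.0, 3.101]
contact_force: [-2.5, -0.0, 3.7]
finger_gap: -0.0001
grasp_force: 2.2
```

```bash
python3 -m jog '[[0,0,0,0,0,-0.01,0],[0,0,0,0,0,-0.02,0],[0,0,0,0,0,-0.025,0],[0,0,0,0,0,-0.025,0],[0,0,0,0.026,0.022,0,0],[0,0,0,0.026,0.022,0,0],[0,0,0,0.026,0.022,0,0],[0,0,0,0,0,0,0]]'
python3 - <<'E'
from cell import *
import cv2,numpy as np
f=grab_frame("wrist");print(f["K"][0])
cv2.imwrite("pics/w1.png",f["color"][:,:,::-1])
for n in("top",):
    f=grab_frame(n);np.savez("top2.npz",**f)
E
```

```text
clock: 12.45
eef_pos: [0.5441, -0.0051, 0.1765]
tcp_rot: [3.14, -0.002, 3.107]
contact_force: [0.1, 0.3, 0.6]
finger_gap: 0.0
grasp_force: 0.0
[364.84556774   0.         275.47890064]
```

View pics/w1.png

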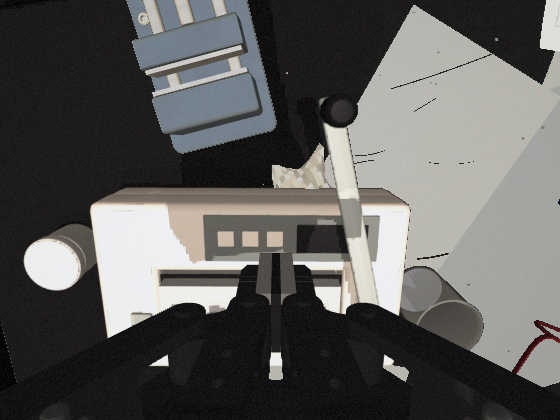

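Run:
```python
from cell import *
import numpy as np
from scipy.spatial.transform import Rotation as Ro
s=sense();f=grab_frame("wrist");T=f["tool_from_camera"]
R=Ro.from_euler("xyz",s["tcp_rot"]).as_matrix();p=s["eef_pos"]
d=R@T[:3,:3]@np.linalg.inv(f["K"])@[342,110,1];c=R@T[:3,3]+p
k=c+d*(.134-c[2])/d[2];print("knob",k,p)
O=np.array([.629,-.0265]);a=-.04;H=np.array([[np.cos(a),-np.sin(a)],[np.sin(a),np.cos(a)]])
piv=O+H@[0,.088];r=H.T@(k[:2]-piv);th=np.arctan2(-r[0],-r[1]);print("r,theta",np.hypot(*r),th)
t=H@[np.cos(th),-np.sin(th)];kk=piv+.158*(H@[-np.sin(th),-np.cos(th)]);g=kk-.035*t
yaw=np.arctan2(-t[1],-t[0]);y0=s["tcp_rot"][2];D=g-p[:2]
print("knob",kk,"goal",g,"yaw",yaw,"turn about tool z",y0-yaw,"now tool dx,dy",D@[np.cos(y0),np.sin(y0)],D@[np.sin(y0),-np.cos(y0)])
```

```text
knob [0.48197958 0.02606404 0.134     ] [ 0.54739391 -0.00885833  0.17692335]
r,theta 0.15463783301689737 1.300054902667352
knob [0.47870652 0.02529511] goal [0.47070204 0.05936751] yaw 1.8015377509224413 turn about tool z 1.3011852997034161 now tool dx,dy 0.07928518311982836 0.06519407367934096
```

```bash
python3 -m jog '[[0,0,0,0.026,0.022,0,0],[0,0,0,0.026,0.022,0,0],[0,0,0,0.026,0.022,0,0],[0,0,0.145,0,0,0,0],[0,0,0.145,0,0,0,0],[0,0,0.145,0,0,0,0],[0,0,0.145,0,0,0,0],[0,0,0.145,0,0,0,0]]'; python3 -m jog '[[0,0,0.145,0,0,0,0],[0,0,0.145,0,0,0,0],[0,0,0.145,0,0,0,0],[0,0,0.141,0,0,0,0],[0,0,0,0,0,0,0],[0,0,0,0,0,0,0]]'
```

```text
clock: 13.4
eef_pos: [0.4732, 0.0587, 0.1763]
tcp_rot: [3.141, 0.001, 2.368]
contact_force: [0.0, -0.3, -0.8]
finger_gap: -0.0005
grasp_force: 0.0
clock: 14.0
eef_pos: [0.4726, 0.0592, 0.1761]
tcp_rot: [3.141, 0.0, 1.803]
contact_force: [0.3, -0.8, -0.7]
finger_gap: 0.0001
grasp_force: 0.0
```

```bash
python3 -m jog '[[0,0,0,0,0,0.02,0],[0,0,0,0,0,0.02,0],[0,0,0,0,0,0.015,0],[0,0,0,0,0,0.007,0],[0,0,0,-0.006,0,0,0],[0,0,0,-0.004,0,0,0],[0,0,0,0,0,0,0]]'
python3 -m jog '[[0,0,0,-0.003,0,0,0],[0,0,0,-0.002,0,0,0],[0,0,0,0,0,0,0]]'
python3 - <<'E'
from cell import *
import cv2
cv2.imwrite("pics/w2.png",grab_frame("wrist")["color"][:,:,::-1])
E
```

```text
clock: 14.7
eef_pos: [0.475, 0.0491, 0.1148]
tcp_rot: [3.14, 0.0, 1.799]
contact_force: [-0.4, -0.5, 0.3]
finger_gap: 0.0004
grasp_force: 0.0
clock: 15.0
eef_pos: [0.4755, 0.0449, 0.1144]
tcp_rot: [3.141, 0.0, 1.8]
contact_force: [-0.4, -0.0, -0.9]
finger_gap: 0.0
grasp_force: 0.0
```

View pics/w2.png

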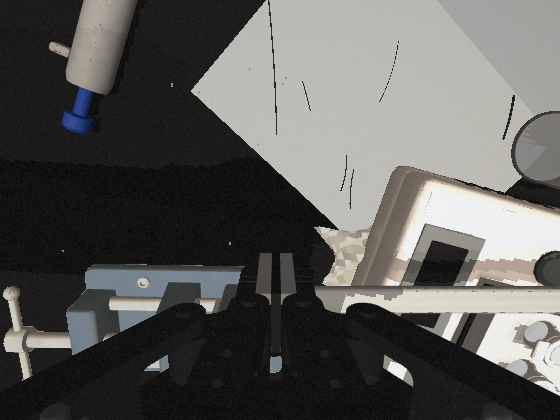

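```bash
python3 -m jog '[[0,0,-0.01,-0.002,0,0,0],[0,0,-0.02,-0.003,-0.0004,0,0],[0,0,-0.03,-0.0047,-0.0006,0,0],[0,0,-0.03,-0.0047,-0.0006,0,0],[0,0,-0.03,-0.0047,-0.0006,0,0],[0,0,-0.03,-0.0047,-0.0006,0,0],[0,0,-0.03,-0.0047,-0.0006,0,0],[0,0,-0.03,-0.0047,-0.0006,0,0]]'
cat >> h.py <<'E'
def arc(s):
    p=s["eef_pos"];yaw=s["tcp_rot"][2]%6.2832;phi=3.1016-yaw  # bar angle by tool yaw
    O=np.array([.629,-.0265]);a=-.04;H=np.array([[np.cos(a),-np.sin(a)],[np.sin(a),np.cos(a)]])
    r=H.T@(p[:2]-O)-[0,.088];t=np.array([np.cos(phi),-np.sin(phi)]);rho=np.array([-np.sin(phi),-np.cos(phi)])
    print("phi %.3f radial %.4f back %.4f z %.4f"%(phi,r@rho,r@t,p[2]),s["contact_force"].round(1),"bar if touching %.3f"%(phi-np.arcsin((r@t+.0195)/.158)))
E
python3 -c "
from h import *;from cell import *;arc(sense())"
```

```text
clock: 15.85
eef_pos: [0.4819, 0.0122, 0.114]
tcp_rot: [3.142, -0.0, 2.013]
contact_force: [0.0, 0.5, 0.3]
finger_gap: -0.0001
grasp_force: 0.2
phi 1.089 radial 0.1572 back -0.0199 z 0.1140 [0.  0.5 0.3] bar if touching 1.092
```

Tracking the arc well; continue.

```bash
A='x'; python3 -m jog '[[0,0,-0.03,-0.0047,-0.0006,0,0],[0,0,-0.03,-0.0047,-0.0006,0,0],[0,0,-0.03,-0.0047,-0.0006,0,0],[0,0,-0.03,-0.0047,-0.0006,0,0],[0,0,-0.03,-0.0047,-0.0006,0,0],[0,0,-0.03,-0.0047,-0.0006,0,0],[0,0,-0.03,-0.0047,-0.0006,0,0],[0,0,-0.03,-0.0047,-0.0006,0,0]]'
python3 -m jog '[[0,0,-0.03,-0.0047,-0.0006,0,0],[0,0,-0.03,-0.0047,-0.0006,0,0],[0,0,-0.03,-0.0047,-0.0006,0,0],[0,0,-0.03,-0.0047,-0.0006,0,0],[0,0,-0.03,-0.0047,-0.0006,0,0],[0,0,-0.03,-0.0047,-0.0006,0,0],[0,0,-0.03,-0.0047,-0.0006,0,0],[0,0,-0.03,-0.0047,-0.0006,0,0]]'
python3 - <<'E'
from h import *;from cell import *
arc(sense())
cv2.imwrite("pics/w3.png",grab_frame("wrist")["color"][:,:,::-1])
E
```

```text
clock: 16.65
eef_pos: [0.4971, -0.0224, 0.1139]
tcp_rot: [-3.141, -0.0, 2.253]
contact_force: [-0.0, 0.7, -0.1]
finger_gap: -0.0001
grasp_force: 0.2
clock: 17.45
eef_pos: [0.5202, -0.0523, 0.1138]
tcp_rot: [-3.141, -0.0, 2.493]
contact_force: [-0.1, 0.5, -0.6]
finger_gap: -0.0001
grasp_force: 0.2
phi 0.609 radial 0.1585 back -0.0208 z 0.1138 [-0.1  0.5 -0.6] bar if touching 0.617
```

View pics/w3.png

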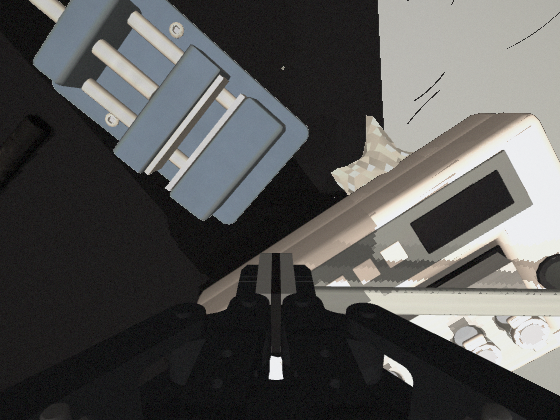

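```bash
python3 -m jog '[[0,0,-0.03,-0.0047,-0.0006,0,0],[0,0,-0.03,-0.0047,-0.0006,0,0],[0,0,-0.03,-0.0047,-0.0006,0,0],[0,0,-0.03,-0.0047,-0.0006,0,0],[0,0,-0.03,-0.0047,-0.0006,0,0],[0,0,-0.03,-0.0047,-0.0006,0,0],[0,0,-0.03,-0.0047,-0.0006,0,0],[0,0,-0.03,-0.0047,-0.0006,0,0]]'
python3 -m jog '[[0,0,-0.03,-0.0047,-0.0006,0,0],[0,0,-0.03,-0.0047,-0.0006,0,0],[0,0,-0.03,-0.0047,-0.0006,0,0],[0,0,-0.03,-0.0047,-0.0006,0,0],[0,0,-0.03,-0.0047,-0.0006,0,0],[0,0,-0.03,-0.0047,-0.0006,0,0],[0,0,-0.03,-0.0047,-0.0006,0,0],[0,0,-0.02,-0.003,-0.0004,0,0]]'
python3 - <<'E'
from h import *;from cell import *
arc(sense())
E
```

```text
clock: 18.3
eef_pos: [0.5496, -0.0757, 0.1138]
tcp_rot: [-3.141, -0.001, 2.732]
contact_force: [0.6, 0.3, 0.2]
finger_gap: -0.0002
grasp_force: 0.2
clock: 19.1
eef_pos: [0.5829, -0.0912, 0.1139]
tcp_rot: [-3.142, 0.0, 2.962]
contact_force: [-0.4, 0.5, -0.7]
finger_gap: -0.0
grasp_force: 0.2
phi 0.139 radial 0.1591 back -0.0216 z 0.1139 [-0.4  0.5 -0.7] bar if touching 0.153
```

```bash
python3 -m jog '[[0,0,-0.02,-0.0035,-0.0003,0,0],[0,0,-0.02,-0.0035,-0.0003,0,0],[0,0,-0.02,-0.003,-0.0003,0,0],[0,0,-0.02,-0.003,-0.0003,0,0],[0,0,-0.02,-0.003,-0.0003,0,0],[0,0,-0.01,-0.002,0,0,0],[0,0,0,0,0,0,0]]'
python3 - <<'E'
from h import *;from cell import *
arc(sense())
E
python3 -m jog '[[0,0,-0.01,-0.002,0,0,0],[0,0,0,0,0,0,0]]'
python3 - <<'E'
from h import *;from cell import *
arc(sense())
E
```

```text
clock: 19.8
eef_pos: [0.6005, -0.0948, 0.114]
tcp_rot: [3.141, 0.0, 3.071]
contact_force: [-0.5, -0.3, -0.2]
finger_gap: 0.0
grasp_force: 0.0
phi 0.031 radial 0.1581 back -0.0209 z 0.1140 [-0.5 -0.3 -0.2] bar if touching 0.040
clock: 20.0
eef_pos: [0.6023, -0.0949, 0.114]
tcp_rot: [3.141, 0.0, 3.081]
contact_force: [-0.1, -0.7, -1.3]
finger_gap: 0.0002
grasp_force: 0.0
phi 0.021 radial 0.1579 back -0.0207 z 0.1140 [-0.1 -0.7 -1.3] bar if touching 0.028
```

```bash
python3 -m jog '[[0,0,-0.01,-0.0015,0,0,0],[0,0,-0.01,-0.0015,0,0,0],[0,0,0,0,0,0,0]]'; python3 -m jog '[[0,0,0,-0.001,0,0,0],[0,0,0,0,0,0,0]]'; python3 -m jog '[[0,0,0,-0.001,0,0,0],[0,0,0,0,0,0,0]]'
python3 - <<'E'
from h import *;from cell import *
arc(sense())
E
```

```text
clock: 20.3
eef_pos: [0.6053, -0.0952, 0.114]
tcp_rot: [3.142, 0.0, 3.101]
contact_force: [0.1, -0.6, 0.1]
finger_gap: -0.0001
grasp_force: 0.0
clock: 20.5
eef_pos: [0.6062, -0.0952, 0.114]
tcp_rot: [3.142, 0.0, 3.1]
contact_force: [0.4, -0.1, -0.2]
finger_gap: 0.0003
grasp_force: 0.0
clock: 20.7
eef_pos: [0.6072, -0.0952, 0.114]
tcp_rot: [3.142, 0.0, 3.1]
contact_force: [-0.5, -0.0, -0.3]
finger_gap: -0.0001
grasp_force: 0.0
phi 0.001 radial 0.1576 back -0.0189 z 0.1140 [-0.5 -0.  -0.3] bar if touching -0.003
```

```bash
python3 -m jog '[[0,0,0,-0.0008,0,0,0],[0,0,0,0,0,0,0]]'; python3 -m jog '[[0,0,0,-0.0008,0,0,0],[0,0,0,0,0,0,0]]'
python3 - <<'E'
from h import *;from cell import *
arc(sense())
cv2.imwrite("pics/w4.png",grab_frame("wrist")["color"][:,:,::-1])
E
```

```text
clock: 20.9
eef_pos: [0.6078, -0.0953, 0.1139]
tcp_rot: [3.142, -0.0, 3.1]
contact_force: [-0.3, -0.7, 0.2]
finger_gap: 0.0003
grasp_force: 0.4
clock: 21.1
eef_pos: [0.6079, -0.0953, 0.1139]
tcp_rot: [3.142, -0.002, 3.1]
contact_force: [-3.5, 1.2, 2.2]
finger_gap: -0.0
grasp_force: 1.8
phi 0.001 radial 0.1576 back -0.0181 z 0.1139 [-3.5  1.2  2.2] bar if touching -0.007
```

View pics/w4.png

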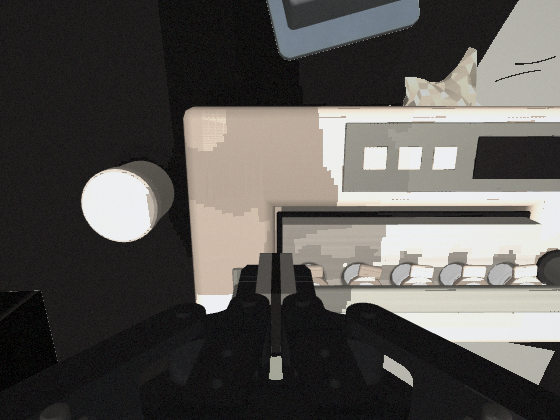

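```bash
python3 -m jog '[[0,0,0,0.003,0,0,0],[0,0,0,0.01,0,0,0],[0,0,0,0.02,0,0,0],[0,0,0,0.01,0,-0.03,0],[0,0,0,0,0,-0.04,0],[0,0,0,0,0,-0.04,0],[0,0,0,0.03,0,0,0],[0,0,0,0.04,0,0,0]]'; python3 -m jog '[[0,0,0,0.04,0,0,0],[0,0,0,0.03,0,0,0],[0,0,0,0,0,0,0]]'
python3 - <<'E'
from h import *;from cell import *
for n in("top","scene"):
    f=grab_frame(n);np.savez(n+"3.npz",**f)
a=load("top3");c=a["color"][135:260,190:320];A=cv2.resize(c[:,:,::-1],(400,385),interpolation=cv2.INTER_CUBIC)
b=load("scene3");c=b["color"][165:290,170:310];B=cv2.resize(c[:,:,::-1],(400,385),interpolation=cv2.INTER_CUBIC)
cv2.imwrite("pics/end.png",np.hstack([A,B]))
P=cloud(a);s=P[150:200,205:300];k=(s[...,2]>.115)&(s[...,2]<.145);print("knob",s[k].mean(0) if k.any() else None)
O=np.array([.629,-.0265]);al=-.04;H=np.array([[np.cos(al),-np.sin(al)],[np.sin(al),np.cos(al)]]);print("expect",O+H@[0,-.07])
E
```

```text
clock: 21.95
eef_pos: [0.4972, -0.0906, 0.2258]
tcp_rot: [-3.141, 0.006, 3.101]
contact_force: [-1.1, 0.2, 0.5]
finger_gap: -0.0002
grasp_force: 0.0
clock: 22.25
eef_pos: [0.4214, -0.0878, 0.2236]
tcp_rot: [-3.141, -0.002, 3.099]
contact_force: [0.2, 0.0, 0.2]
finger_gap: -0.0004
grasp_force: 0.0
knob [ 0.62592022 -0.09501371  0.13163629]
expect [ 0.62620075 -0.09644401]
```

View pics/end.png

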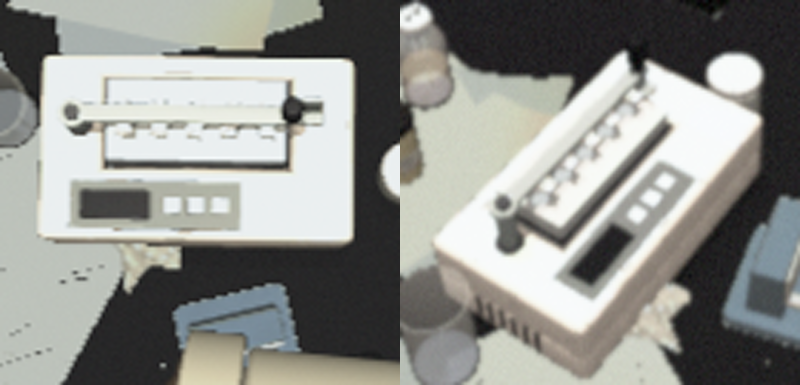

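The bar lies over all five lids with its end in the keeper: knob at (292,107) in the left half, post at (72,112). The lids are flat and the bystanders are where they were.

```bash
python3 -c "
from cell import *
print(job_done())"
```

```text
the job is handed in; nothing more can be done
None
```

I pressed all five lids shut in order from tube 1 to tube 5, with readings of about 4–7 N, then pushed the hold-down bar round by its knob to its stop in the keeper; the final pictures show it over all the lids, and the job was handed in with about 22 s on the robot's clock.

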